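Open the test kiln to its venting position and hold the lid

ROBOT

A 6-joint arm with a two-finger parallel gripper is mounted at the origin on the work surface. World frame = base frame: x ahead of the robot, y to its left, z up, the work surface at z = 0. Lengths are in m, angles in rad, forces in N, time in s.
With the tool pointing down it reaches from about 0.3 to 0.775 m from the base axis. Payload 14.6 kg.
Tool frame: the origin (TCP) lies on the centre line of the jaws, within the pads' length; the fingertips stand 22 mm ahead of it and the grasp point (between the pads) lies 3 mm ahead of it; z points along the fingers, y is the direction in which the jaws open and shut (so a half turn about z gives the same grasp; the last joint's range is limited). The gripper opens to 85 mm and grips with 20 to 120 N. Pads are 22 mm wide; open, the fingers measure 114 mm over their backs; the gripper's body (76 mm by 85 mm) begins 54 mm behind the grasp point. The pads swing forward as they close: fully open they stand 13 mm farther back than shut.
Start: joints at [-1.248, 0.3, 1.521, -0, 1.321, -0.067], TCP at [0.209, -0.509, 0.253] pointing down, gripper open.
Joint ranges: [-3.03, 3.03], [-0.79, 2.21], [0.23, 2.52], [-1.04, 4.18], [0, 3.07], [-2.55, 2.55]. Speed limits (rad/s): [2.22, 2.22, 2.57, 3.14, 3.14, 3.14].

INTERFACE

Orientations are given as a unit quaternion [x, y, z, w].
In Python, from cell import r gives the robot as it stands.
- The arm moves only by the shell command python3 -m crank 'ROWS'. ROWS is JSON, one flat list of numbers, 5 for each row, row after row: the opening, from 0 (shut) to 1 (fully open), then the shift along the tool's x, y, z in m, then the turn about the tool's z in rad. In form: [fingers, tx, ty, tz, spin, fingers, tx, ty, tz, spin, ...]. A call has 1 to 12 rows; each row shifts and turns the pose as measured when the row begins, along the tool's axes as they then stand; what a row does not reach is not made up. A row lasts 1/8 s, in which the tool goes at most 62.5 mm and 10.7 degrees, less where a joint would pass 70% of its speed; a pose out of reach is approached as far as the arm can. A call is refused whole if a number of a shift passes 0.0625 or a number of a turn 0.188, either way. A call with a gripper value outside its range is refused whole. The fingers move at their own pace and stop on an object; the grip force is fixed at half the most. Time passes only in rows, so rows that do not move let the fingers close. It gives the time, the measured TCP pose, the force and the opening at its end, in the units of the state.
- r.get_state(): the state, without advancing time (a new reading comes with each control period).
- r.capture(name): name is "side" or "top"; returns the picture (480x640x3 uint8, red, green, blue); there is no depth.
- r.camera_info(name): a dict with "K" (3x3 intrinsics, pixels), "xyz" and "rotation" of the camera in the world. Camera axes: x right, y up, looking along -z (the intrinsics and any distortion apply to the point x, -y, -z); pixel columns grow to the right and rows downward; lengths in m; the calibration is good to about 2 mm. A picture is of the moment at which its call begins. camera_info takes no time and is no camera call.
- r.close_job(): hands the job in, once; it reports no verdict.
The state is a dict: "time": time; "qpos": joint angles; "qvel": joint speeds; "joint_torque": joint torques, N m; "position": TCP position; "orientation": TCP orientation; "ft_force": force on the tool from outside, world axes, zero at the start; "ft_torque": the same for the moment, N m; "opening": opening from 0.0 (shut) to 1.0 (fully open).
Only numpy, scipy, OpenCV 4.12 (cv2) and the standard library are available. Lean on these libraries where they do the work, as an engineer would, in place of code of your own. Each camera call takes 0.05 s, during which the arm holds its last target. There are 200 camera calls.

TASK

I am setting the little test kiln up to vent. Pull the vent plug out of the shut lid and set it down in the white dish without dropping it; then raise the lid by its front handle to 25 degrees, so that I can swing the prop in at its first notch. The lid falls shut if you let go, so finish while still holding it there by the handle, and do not disturb the other things on the bench.

Things in the scene. Friction and masses are not known exactly. Their poses are not given: they have to be found in the camera images.
- kiln: top-loading octagonal test kiln, fixed to the bench: 260 mm across flats, steel jacket, pale brick; body 165 mm high, the shut lid adds 45 mm (its top face is 210 mm above the bench). Origin: centre of its underside on the bench; x points from the front (handle and grey control box) to the hinge at the back, y to its left seen from the front, z up. The control box on the front reaches 175 mm from the kiln's centre and 112 mm high.
- kiln_lid (a joint): angle of the kiln's lid in rad: 0 shut, grows as the front edge goes up (25 degrees = 0.436), stop at 1.5. The lid with its handle weighs 0.6 to 0.9 kg, turns freely on its hinge and falls shut when let go.
- lid_hinge (a point): a point on the lid's hinge axis, midway along it, at the back of the kiln, 146 mm behind the kiln's centre and 172 mm above the bench. The axis is level, parallel to the kiln's y.
- lid_handle (a point): black round handle bar on the front of the lid, 16 mm thick, 110 mm long, level and parallel to the hinge; it rides with the lid. Origin: middle of the bar, 331 mm in front of the hinge axis and 16 mm above it when shut (188 mm above the bench); axes as the kiln's when shut. There are 47 mm of free space between the bar and the front face of the lid; two flat steel arms carry the bar at its ends.
- plug_grip (a point): middle of the knob of the reddish clay vent plug that sits loosely upright in a 34 mm hole in the middle of the lid. The knob is a round 38 mm thick and 46 mm tall standing on the lid's top face (a 42 mm collar, 3 mm high, at its foot); below it a stem 28 mm long and 29 mm thick goes down into the hole. This point is on the plug's axis, 23 mm under its top, 51 mm over the foot of its stem; its z axis points up along the plug. Plug 74 mm tall in all, about 0.1 kg.
- dish: white round dish on the bench beside the kiln, on either side, loose: 170 mm wide at the rim, 42 mm high, wall about 4 mm, inner floor about 5 mm above the bench. Origin: centre of its underside.
- banding_wheel: blue banding wheel (turntable) with a wooden bat on top, 200 mm wide, 78 mm high, on the other side of the kiln from the dish; leave alone. Origin: centre of its underside.
- bisque_bowl: reddish fired bowl, 150 mm wide, 55 mm high, standing on the banding wheel; leave alone. Origin: centre of its underside.
- tub: yellow plastic tub with a lid, 112 mm wide, 114 mm high, standing on the bench far back beside the kiln on the left (+y) side; leave alone. Origin: centre of its underside.
- brush: glaze brush with a wooden handle lying flat on the bench in front of the kiln, roughly across, lower than 30 mm; leave alone. Origin: its middle, on the bench.
Things that resemble listed ones, but are neither listed nor needed, are in the scene too. There is more than one size of the part that bears plug_grip; the job needs the middle-sized.

How it is judged:
By the outcome, as a careful person would: the job done as asked, in the order asked, and still so for the second after the job is handed in, while the arm keeps its last pose, push and grip.
It also fails if it takes over 64 s, if anything falls off the work surface, if the arm or the gripper's body presses on something with over 40 N, if the wrist force passes 120 N, or if a joint passes its speed limit or range.

## Working session

There is one attempt and no reset: what is moved stays moved. The work goes in short steps, Python scripts to look and compute and a shell command to move; the robot and the scene stay as the last step left them, time stands still between calls to the robot, and variables do not carry over. Pictures are saved under pics/ and viewed, about 8 in all and at most 12, crops included, and the job is handed in when it is done.

```bash
mkdir -p pics; ls
python3 - <<'E'
from cell import r
import cv2,numpy as np
np.set_printoptions(precision=4,suppress=True)
for n in("side","top"):
    i=r.camera_info(n);print(n,i)
    cv2.imwrite(f"pics/{n}0.png",r.capture(n)[:,:,::-1])
print(r.get_state())
E
```

```text
pics
side {'K': array([[529.8648,   0.    , 327.1185],
       [  0.    , 529.8648, 243.9752],
       [  0.    ,   0.    ,   1.    ]]), 'xyz': array([0.2525, 0.7529, 0.7124]), 'rotation': array([-0.1081,  0.466 ,  0.8586, -0.1842])}
top {'K': array([[487.3898,   0.    , 316.1688],
       [  0.    , 487.3898, 238.7137],
       [  0.    ,   0.    ,   1.    ]]), 'xyz': array([0.4671, 0.0006, 1.3306]), 'rotation': array([ 0.0501, -0.0486, -0.6972,  0.7135])}
{'time': 0.1, 'qpos': array([-1.2476,  0.3004,  1.5215, -0.    ,  1.3207, -0.0666]), 'qvel': array([ 0.0011, -0.0009,  0.0009, -0.0015,  0.0005,  0.0006]), 'joint_torque': array([  0.0035, -54.4376, -36.2367,   0.0001,   0.003 ,   0.    ]), 'position': array([ 0.209 , -0.5086,  0.2528]), 'orientation': array([ 0.9811,  0.1937, -0.0001, -0.0005]), 'ft_force': array([ 0.2498,  0.7656, -0.2982]), 'ft_torque': array([-0.0297,  0.0127, -0.0129]), 'opening': 0.9998124065767401}
```

View pics/top0.png

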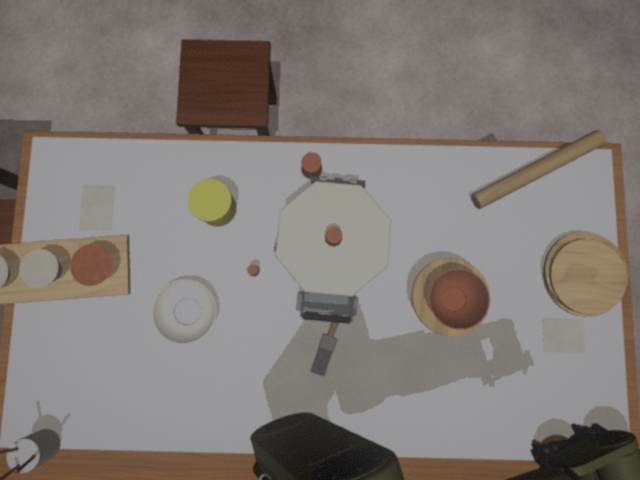

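View pics/side0.png

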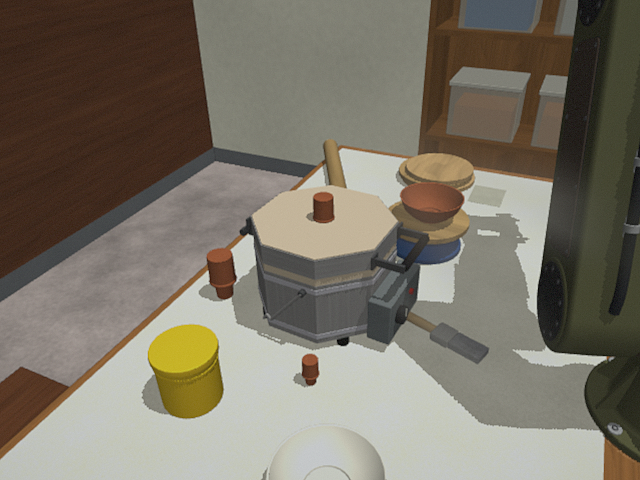

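Top picture: kiln at about (334,238), dish (185,310), handle bar near (328,318), wheel with bowl (453,297), tub (210,200) and brush (325,352). There are three reddish plugs: lid (334,235), large one at the back (312,162) and small one (253,270). The one in the lid is the middle-sized and sits in the hole. I'll enlarge that area to confirm and measure.

```bash
cat > h.py <<'E'
from cell import r
import cv2,numpy as np
from scipy.spatial.transform import Rotation as R
np.set_printoptions(precision=4,suppress=True)
def ray(n,u,v):
    i=r.camera_info(n);K=i["K"]
    d=np.array([(u-K[0,2])/K[0,0],-(v-K[1,2])/K[1,1],-1.])
    return np.array(i["xyz"]),R.from_quat(i["rotation"]).apply(d)
def at(n,u,v,z):
    o,d=ray(n,u,v);return o+d*(z-o[2])/d[2]
def proj(n,p):
    i=r.camera_info(n);c=R.from_quat(i["rotation"]).inv().apply(np.atleast_2d(p)-i["xyz"])
    K=i["K"];return np.c_[K[0,2]-K[0,0]*c[:,0]/c[:,2],K[1,2]+K[1,1]*c[:,1]/c[:,2]]
def meet(u1,u2):
    o1,d1=ray("top",*u1);o2,d2=ray("side",*u2)
    A=np.c_[d1,-d2];s=np.linalg.lstsq(A,o2-o1,rcond=None)[0]
    a,b=o1+s[0]*d1,o2+s[1]*d2;return (a+b)/2,np.linalg.norm(a-b)
E
python3 - <<'E'
from h import *
t=cv2.imread("pics/top0.png");s=cv2.imread("pics/side0.png")
a=cv2.resize(t[150:340,240:410],None,fx=3,fy=3,interpolation=cv2.INTER_CUBIC)[:570]
cv2.imwrite("pics/crop_t.png",a)
b=cv2.resize(s[180:360,190:450],None,fx=3,fy=3,interpolation=cv2.INTER_CUBIC)
cv2.imwrite("pics/crop_s.png",b)
for n,im in(("top",t),("side",s)):
    h=cv2.cvtColor(im,cv2.COLOR_BGR2HSV)
    m=((h[...,0]<10)&(h[...,1]>110)&(h[...,2]>60)).astype(np.uint8)
    k,_,st,c=cv2.connectedComponentsWithStats(m)
    for j in range(1,k):
        if st[j,4]>60: print(n,st[j],c[j])
h=cv2.cvtColor(t,cv2.COLOR_BGR2HSV)
E
```

```text
top [ 178   40   92   86 3281] [222.9906  87.7629]
top [303 154  17  18 248] [311.     162.3548]
top [  0 201  15  23 155] [  6.8    211.1161]
top [327 228  14  14 118] [333.3644 234.839 ]
top [  71  245   41   40 1209] [ 90.9098 264.3888]
top [ 429  270   51   52 1618] [454.5414 295.9963]
```

View pics/crop_t.png

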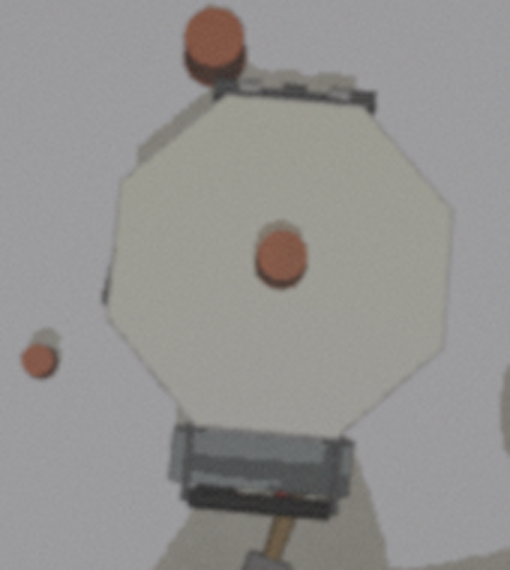

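View pics/crop_s.png

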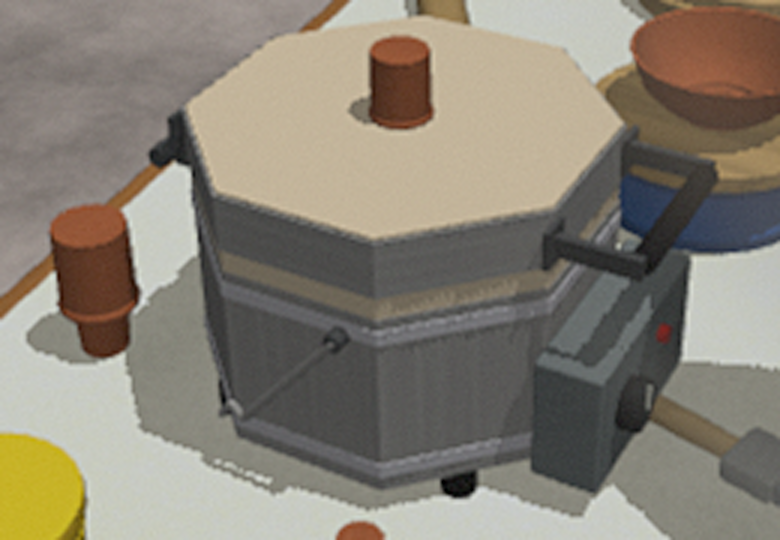

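The crops confirm it: the plug standing in the lid (crop_t 281,255; crop_s 401,80) is the one with its collar on the lid and its size lies between the others. The handle bar runs about (185,495)–(332,508) in crop_t. Next I fit the kiln pose and the dish.

Run:
```python
from h import *
from scipy.optimize import least_squares
V=np.array([(122,182),(229,95),(365,105),(452,211),(442,348),(341,438),(190,425),(107,300)])/3+[240,150]-.33
P=np.array([at("top",*v,.21) for v in V]);c0=P.mean(0)
Rr=.13/np.cos(np.pi/8)
def oc(p,z=.21):
    a=p[2]+np.pi/8-np.arange(8)*np.pi/4+np.pi/4
    return np.c_[p[0]+Rr*np.cos(a),p[1]+Rr*np.sin(a),a*0+z]
q=least_squares(lambda p:(proj("top",oc(p))-V).ravel(),[c0[0],c0[1],0])
p=q.x;print("kiln",p,q.fun)
S=np.array([(375,240),(630,130),(565,50),(425,16)])/3+[190,180]-.33
print("side chk",proj("side",oc(p)),S)
u=np.array([np.cos(p[2]),np.sin(p[2]),0]);w=np.array([-u[1],u[0],0]);k=np.array([p[0],p[1],0])
hb=k-.185*u+[0,0,.188];print("handle",hb)
print("handle ends top",proj("top",[hb+.055*w,hb-.055*w]),"side",proj("side",[hb+.055*w,hb-.055*w]))
# plug top
pt=(np.array([282,250])/3+[240,150]-.33);ps=(np.array([401,48])/3+[190,180]-.33)
print("plug top",meet(pt,ps),"expected",k+[0,0,.256],proj("top",[k+[0,0,.256]]),pt,proj("side",[k+[0,0,.256]]),ps)
# dish
t=cv2.imread("pics/top0.png");h=cv2.cvtColor(t,cv2.COLOR_BGR2HSV).astype(int)
print(t[310,140],t[310,165],t[310,187],t[340,187])
g=cv2.medianBlur(cv2.cvtColor(t[260:360,130:240],cv2.COLOR_BGR2GRAY),3)
H=cv2.HoughCircles(g,cv2.HOUGH_GRADIENT,1,100,param1=60,param2=12,minRadius=26,maxRadius=38)
d=H[0,0];print("dish px",d+[130,260,0]); c=at("top",d[0]+130,d[1]+260,.042);print("dish",c,"r",np.linalg.norm(at("top",d[0]+130+d[2],d[1]+260,.042)-c))
cs=proj("side",[c+.085*np.array([np.cos(a),np.sin(a),0]) for a in (0,-1.57,3.14)]);print(cs)
for n,uv in(("bowl",(454,296)),):print(n,at("top",*uv,.13))
print("tub",at("top",210,200,.114),"bigplug",at("top",311,162,.08),"small",at("top",253,269,.04))
```

```text
kiln [ 0.63   -0.0348 -0.082 ] [ 0.0792 -1.914   0.1565 -1.0723  0.2373  0.2556  0.7215 -0.1141  0.1404
  0.007  -2.2451 -0.4012  1.2242 -1.0413 -0.2847  4.2284]
side chk [[260.1268 242.2313]
 [250.7923 213.3801]
 [281.6673 190.7418]
 [331.525  183.8621]
 [377.8211 194.8803]
 [397.8133 220.4414]
 [373.2431 248.3315]
 [312.6681 258.5556]] [[314.67   259.67  ]
 [399.67   223.0033]
 [378.0033 196.3367]
 [331.3367 185.0033]]
handle [ 0.4456 -0.0197  0.188 ]
handle ends top [[301.3963 314.2942]
 [348.6578 319.3458]] side [[401.897  267.858 ]
 [424.914  237.4783]]
plug top (array([ 0.6304, -0.0346,  0.2555]), np.float64(0.0032420184077575063)) expected [ 0.63   -0.0348  0.256 ] [[334.0432 233.86  ]] [333.67   233.0033] [[322.7504 195.304 ]] [323.3367 195.67  ]
[155 153 153] [151 154 155] [156 153 154] [115 119 122]
dish px [182.5 309.5  33. ]
dish [0.4531 0.3509 0.042 ] r 0.08636884448609494
[[270.3957 451.0967]
 [346.9011 426.4974]
 [380.7215 496.2325]]
bowl [ 0.5021 -0.3352  0.13  ]
tub [0.7315 0.2782 0.114 ] bigplug [0.8478 0.0239 0.08  ] small [0.5635 0.1711 0.04  ]
```

The fit is consistent: plug top triangulates to z=0.2555 (expected 0.256), kiln at (0.630,-0.035) with yaw about -0.08, dish at about (0.452,0.348). First I rise and turn the jaws towards the kiln's x.

```bash
cat > d.py <<'E'
import sys
from h import *
def delta(x,y,z,yang=None):
    s=r.get_state();q=R.from_quat(s["orientation"])
    Y=q.as_matrix()[:,1];a=np.arctan2(Y[1],Y[0])
    print("t %.2f"%s["time"],"pos",s["position"],"yang %.3f"%a,"open %.3f"%s["opening"],"F",s["ft_force"],"tool z",q.as_matrix()[:,2])
    print("tool delta",q.inv().apply(np.array([x,y,z])-s["position"]),"spin",None if yang is None else a-yang)
if __name__=="__main__":delta(*map(float,sys.argv[1:]))
E
python3 -m crank '[1,0,0,-0.02,-0.18,1,0,0,-0.02,-0.18,1,0,0,-0.02,-0.18,1,0,0,-0.02,-0.18,1,0,0,-0.02,-0.18,1,0,0,-0.01,-0.15]'; python3 d.py 0.630 -0.035 0.35 -0.08
```

```text
time: 0.85
position: [0.2088, -0.5081, 0.3632]
orientation: [0.741, 0.672, 0.002, -0.003]
ft_force: [-0.6, -0.7, 0.1]
opening: 1.0
t 0.85 pos [ 0.2088 -0.5081  0.3632] yang -0.098 open 1.000 F [-0.6244 -0.6569  0.0892] tool z [-0.0024  0.0071 -1.    ]
tool delta [0.512  0.3729 0.0155] spin -0.018011621819311416
```

```bash
python3 -m crank '[1,0.043,0.031,0,0,1,0.043,0.031,0,0,1,0.043,0.031,0,0,1,0.043,0.031,0,0,1,0.043,0.031,0,0,1,0.043,0.031,0,0,1,0.043,0.031,0,0,1,0.043,0.031,0,0,1,0.043,0.031,0,0,1,0.043,0.031,0,0,1,0.043,0.031,0,0,1,0.035,0.028,0,0]'; python3 d.py 0.630 -0.035 0.34 -0.08
```

```text
time: 2.35
position: [0.6352, -0.0238, 0.3625]
orientation: [0.742, 0.671, 0.001, -0.006]
ft_force: [-0.1, -0.8, 0.4]
opening: 1.004
t 2.35 pos [ 0.6352 -0.0238  0.3625] yang -0.100 open 1.004 F [-0.1067 -0.7536  0.4225] tool z [-0.0066  0.0096 -0.9999]
tool delta [-0.0118 -0.0039  0.0225] spin -0.019824463057015393
```

```bash
python3 -m crank '[1,-0.012,-0.004,0.0225,-0.02,1,0,0,0.02,0,1,0,0,0,0]'; python3 d.py 0.630 -0.035 0.239 -0.08
python3 - <<'E'
from h import *
a=r.capture("side")[:,:,::-1];cv2.imwrite("pics/s1.png",cv2.resize(a[60:340,180:470],None,fx=2,fy=2))
E
```

```text
time: 2.72
position: [0.6311, -0.032, 0.3162]
orientation: [0.733, 0.68, -0.0, -0.007]
ft_force: [0.9, 0.1, 0.8]
opening: 1.0
t 2.73 pos [ 0.6311 -0.032   0.3162] yang -0.075 open 1.000 F [0.9228 0.0977 0.7806] tool z [-0.0104  0.0102 -0.9999]
tool delta [-0.0038  0.      0.0772] spin 0.00525044991499167
```

View pics/s1.png

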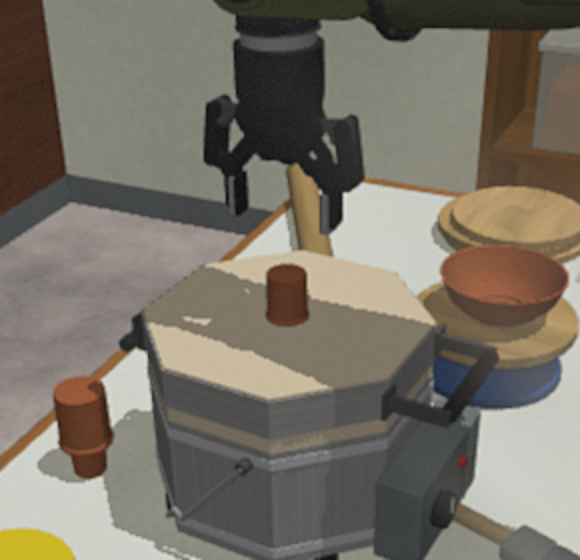

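The fingers (235,195) and (332,210) straddle the plug (287,290) centrally, so I descend and close.

```bash
python3 -m crank '[1,-0.004,0,0.025,0,1,0,0,0.025,0,1,0,0,0.018,0,1,0,0,0.006,0,1,0,0,0.001,0]'; python3 d.py 0.630 -0.035 0.239 -0.08
```

```text
time: 3.4
position: [0.6318, -0.0361, 0.2458]
orientation: [0.733, 0.68, 0.003, -0.004]
ft_force: [-0.6, -0.7, 0.2]
opening: 1.0
t 3.40 pos [ 0.6318 -0.0361  0.2458] yang -0.076 open 1.000 F [-0.5644 -0.7478  0.1593] tool z [-0.0013  0.009  -1.    ]
tool delta [ 0.0009 -0.0018  0.0068] spin 0.004385180603043576
```

```bash
python3 -m crank '[1,0,-0.0015,0.006,0,0.3,0,0,0,0,0.3,0,0,0,0,0.2,0,0,0,0,0.2,0,0,0,0,0,0,0,0,0,0,0,0,0,0,0,0,0,0,0]'; python3 d.py 0.630 -0.035 0.239 -0.08
```

```text
time: 4.4
position: [0.6307, -0.0359, 0.2416]
orientation: [0.733, 0.68, 0.004, -0.003]
ft_force: [-0.9, 0.2, -0.9]
opening: 0.433
t 4.40 pos [ 0.6307 -0.0359  0.2416] yang -0.076 open 0.433 F [-0.8756  0.1902 -0.9481] tool z [ 0.0016  0.0087 -1.    ]
tool delta [ 0.0008 -0.0008  0.0026] spin 0.0044167309137344984
```

Opening 0.433 is about 37 mm, matching the 38 mm knob. Lift.

```bash
python3 -m crank '[0,0,0,-0.01,0,0,0,0,-0.012,0,0,0,0,-0.015,0,0,0,0,-0.02,0,0,0,0,-0.02,0,0,0,0,-0.02,0,0,0,0,-0.01,0,0,0,0,0,0]'; python3 d.py 0.452 0.348 0.33 -0.08
python3 - <<'E'
from h import *
a=r.capture("side")[:,:,::-1];cv2.imwrite("pics/s2.png",cv2.resize(a[60:480,180:470],None,fx=1.4,fy=1.4))
E
```

```text
time: 5.4
position: [0.6304, -0.0369, 0.3583]
orientation: [0.733, 0.68, 0.005, -0.001]
ft_force: [-0.0, 0.2, -0.7]
opening: 0.434
t 5.40 pos [ 0.6304 -0.0369  0.3583] yang -0.076 open 0.434 F [-0.0377  0.2395 -0.6554] tool z [ 0.0058  0.0081 -1.    ]
tool delta [ 0.3701 -0.2071  0.0304] spin 0.004360948990534075
```

View pics/s2.png

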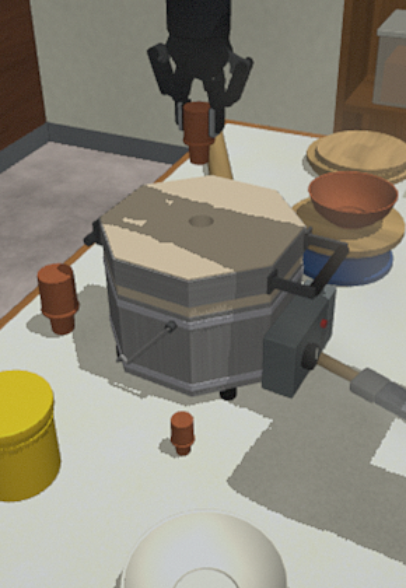

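The plug is held upright (198,130) and the hole in the lid is empty (201,221). I check the dish centre using both views and head over there.

```bash
python3 - <<'E'
from h import *
t=r.capture("top")[:,:,::-1];s=r.capture("side")[:,:,::-1]
cv2.imwrite("pics/t3.png",np.hstack([cv2.resize(t[265:355,140:230],(450,450)),cv2.resize(s[410:480,260:395],(350,182)).copy() if 0 else np.zeros((450,1,3),np.uint8)]))
a=np.linspace(0,2*np.pi,73)
for c in((.4531,.3509),(.452,.346),(.448,.346),(.448,.35)):
    rim=np.c_[c[0]+.085*np.cos(a),c[1]+.085*np.sin(a),0*a+.042]
    A=proj("top",rim);B=proj("side",rim)
    print(c,A.min(0),A.max(0),B.min(0),B[:,0].max())
E
python3 -m crank '[0,0.031,-0.017,0,0,0,0.031,-0.017,0,0,0,0.031,-0.017,0,0,0,0.031,-0.017,0,0,0,0.031,-0.017,0,0,0,0.031,-0.017,0,0,0,0.031,-0.017,0,0,0,0.031,-0.017,0,0,0,0.031,-0.017,0,0,0,0.031,-0.017,0,0,0,0.031,-0.017,0,0,0,0.01,-0.008,0,0]'; python3 d.py 0.45 0.348 0.15 -0.08
```

```text
(0.4531, 0.3509) [150.0111 276.9887] [214.988  342.6193] [262.2818 422.4982] 384.4056299818892
(0.452, 0.346) [151.8522 277.4485] [216.8358 343.0967] [264.7591 420.3383] 386.3326178731411
(0.448, 0.346) [151.745  278.9655] [216.7571 344.6709] [267.2522 421.2092] 389.06311349846067
(0.448, 0.35) [150.2172 278.9304] [215.2302 344.6344] [265.7991 423.1744] 388.11445696699275
time: 7.05
position: [0.4555, 0.338, 0.3498]
orientation: [0.734, 0.679, -0.003, -0.006]
ft_force: [0.8, -0.6, -0.4]
opening: 0.431
t 7.05 pos [0.4555 0.338  0.3498] yang -0.078 open 0.431 F [ 0.8452 -0.5641 -0.4144] tool z [-0.0123  0.0047 -0.9999]
tool delta [ 0.0088 -0.0038  0.1999] spin 0.002234898635338989
```

View pics/t3.png

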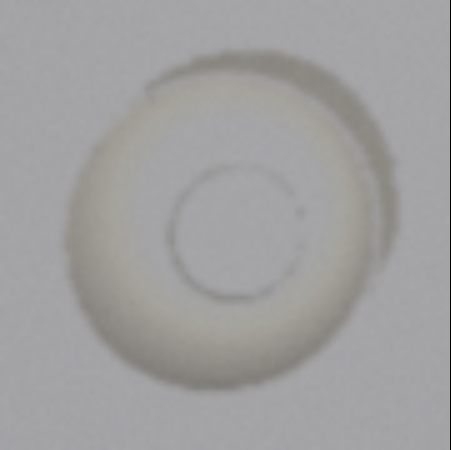

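The dish rim is centred at about (183.7,310.8) px, and the ring marking its flat floor at (187.2,311.4), radius about 36 mm.

```bash
python3 - <<'E'
from h import *
print(at("top",187.2,311.4,.005),at("top",183.7,310.8,.042))
E
python3 -m crank '[0,0.008,-0.004,0.03,0,0,0,0,0.03,0,0,0,0,0.03,0,0,0,0,0.03,0,0,0,0,0.03,0,0,0,0,0.03,0,0,0,0,0.02,0,0,0,0,0,0]'; python3 d.py 0.45 0.348 0.066 -0.08
```

```text
[0.4479 0.3481 0.005 ] [0.4498 0.3476 0.042 ]
time: 8.05
position: [0.4493, 0.3433, 0.1408]
orientation: [0.735, 0.678, -0.005, -0.006]
ft_force: [-1.0, -0.7, -0.7]
opening: 0.433
t 8.05 pos [0.4493 0.3433 0.1408] yang -0.080 open 0.433 F [-0.9714 -0.675  -0.7171] tool z [-0.0157  0.0011 -0.9999]
tool delta [0.0047 0.0015 0.0748] spin 0.00040210801383011585
```

```bash
python3 -m crank '[0,0.005,0.001,0.025,0,0,0,0,0.025,0,0,0,0,0.014,0,0,0,0,0.004,0,0,0,0,0,0]'; python3 d.py 0.449 0.348 0.065 -0.08
```

```text
time: 8.68
position: [0.4521, 0.3484, 0.0755]
orientation: [0.735, 0.678, -0.003, -0.005]
ft_force: [0.9, 0.1, -1.0]
opening: 0.432
t 8.68 pos [0.4521 0.3484 0.0755] yang -0.081 open 0.432 F [ 0.9403  0.1494 -0.9976] tool z [-0.0107  0.0041 -0.9999]
tool delta [-0.0007 -0.0029  0.0106] spin -0.0006900816350056266
```

```bash
python3 -m crank '[0,0,-0.002,0.006,0,0,0,0,0.003,0,0,0,0,0.001,0]'; python3 -m crank '[0,0,0,0.0025,0,0,0,0,0.001,0]'
```

```text
time: 9.05
position: [0.4504, 0.349, 0.0665]
orientation: [0.735, 0.678, -0.001, -0.005]
ft_force: [0.3, 0.4, -1.3]
opening: 0.435
time: 9.3
position: [0.4506, 0.3493, 0.0646]
orientation: [0.735, 0.678, -0.001, -0.005]
ft_force: [-9.2, -5.4, 18.7]
opening: 0.435
```

Contact with the floor at 0.0646, as predicted. I ease off slightly and open slowly.

```bash
python3 -m crank '[0,0,0,-0.001,0,0,0,0,0,0]'
```

```text
time: 9.55
position: [0.4507, 0.3494, 0.0659]
orientation: [0.735, 0.678, -0.001, -0.005]
ft_force: [0.2, -0.2, -0.9]
opening: 0.435
```

```bash
python3 -m crank '[0,0,0,0.0008,0,0,0,0,0.0003,0]'
```

```text
time: 9.8
position: [0.4507, 0.3494, 0.0646]
orientation: [0.735, 0.678, -0.001, -0.005]
ft_force: [-2.0, -1.1, 5.3]
opening: 0.432
```

Light contact (5 N). Open and withdraw straight up.

```bash
python3 -m crank '[0.5,0,0,0,0,0.55,0,0,0,0,0.65,0,0,0,0,0.8,0,0,0,0,0.8,0,0,-0.008,0,0.8,0,0,-0.015,0,0.8,0,0,-0.025,0,0.8,0,0,-0.03,0,0.8,0,0,-0.04,0,0.8,0,0,-0.05,0,0.8,0,0,-0.04,0,0.8,0,0,0,0]'; python3 d.py 0.4456 -0.02 0.30 -0.08
python3 - <<'E'
from h import *
t=r.capture("top")[:,:,::-1];s=r.capture("side")[:,:,::-1]
cv2.imwrite("pics/t4.png",t);cv2.imwrite("pics/s4.png",np.hstack([s[180:480,180:480],cv2.resize(t[220:340,140:260],(300,300))]))
E
```

```text
time: 11.3
position: [0.4519, 0.3476, 0.2873]
orientation: [0.735, 0.678, 0.002, -0.004]
ft_force: [0.0, -0.6, -1.1]
opening: 0.8
t 11.30 pos [0.4519 0.3476 0.2873] yang -0.081 open 0.800 F [ 0.0414 -0.5891 -1.0989] tool z [-0.0026  0.0096 -1.    ]
tool delta [-0.3668  0.0233 -0.0162] spin -0.0005688349617789801
```

View pics/s4.png

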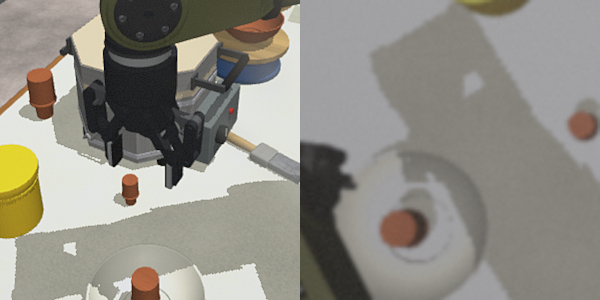

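The plug stands upright in the dish (side crop 146,285; top inset 402,228), released and stable. Now over to the handle, at about (0.446,-0.021,0.188).

```bash
python3 -m crank '[0.8,-0.02,0.001,-0.015,0,0.7,-0.032,0.002,0,0,0.6,-0.032,0.002,0,0,0.55,-0.032,0.002,0,0,0.55,-0.032,0.002,0,0,0.55,-0.032,0.002,0,0,0.55,-0.032,0.002,0,0,0.55,-0.032,0.002,0,0,0.55,-0.032,0.002,0,0,0.55,-0.032,0.002,0,0,0.55,-0.032,0.002,0,0,0.55,-0.02,0.002,0,0]'; python3 d.py 0.4456 -0.021 0.25 -0.08
```

```text
time: 12.9
position: [0.4395, -0.0249, 0.2845]
orientation: [0.734, 0.679, -0.012, -0.011]
ft_force: [-0.2, 0.1, 0.4]
opening: 0.549
t 12.90 pos [ 0.4395 -0.0249  0.2845] yang -0.078 open 0.549 F [-0.1514  0.0662  0.3877] tool z [-0.0322  0.0005 -0.9995]
tool delta [0.0044 0.0069 0.0343] spin 0.0018850300231737088
```

```bash
python3 -m crank '[0.55,0.004,0.006,0.03,0,0.55,0,0,0,0,0.55,0,0,0,0]'; python3 d.py 0.4456 -0.021 0.19 -0.08
python3 - <<'E'
from h import *
s=r.capture("side")[:,:,::-1]
cv2.imwrite("pics/s5.png",cv2.resize(s[120:320,300:500],None,fx=3,fy=3))
E
```

```text
time: 13.28
position: [0.4439, -0.0225, 0.2526]
orientation: [0.735, 0.678, -0.013, -0.013]
ft_force: [-0.3, 0.7, -0.0]
opening: 0.544
t 13.28 pos [ 0.4439 -0.0225  0.2526] yang -0.080 open 0.544 F [-0.3112  0.7123 -0.049 ] tool z [-0.0359  0.0009 -0.9994]
tool delta [0.0018 0.0038 0.0625] spin -0.00015873616016874592
```

View pics/s5.png

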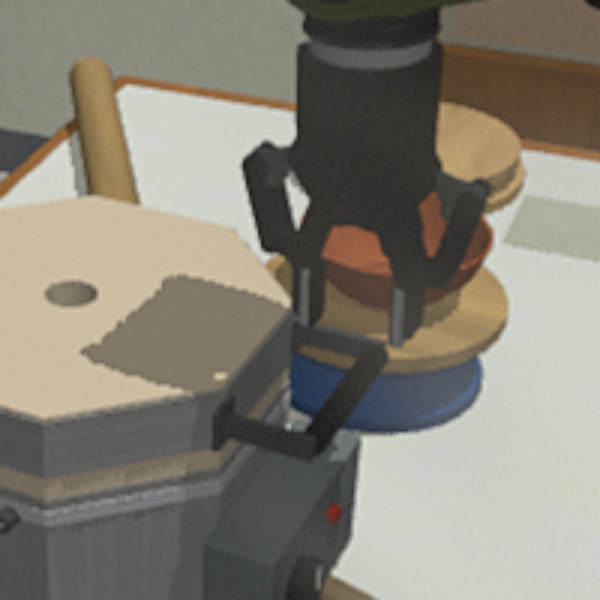

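The tool is centred over the bar: fingers at (312,300) and (405,310), bar middle at (350,395), and the back finger is over the gap. Descend.

```bash
python3 -m crank '[0.55,0.001,0.002,0.02,0,0.55,0.001,0.002,0.02,0,0.55,0,0,0.015,0,0.55,0,0,0.006,0,0.55,0,0,0,0]'; python3 d.py 0.4456 -0.021 0.19 -0.08
```

```text
time: 13.95
position: [0.4468, -0.0203, 0.193]
orientation: [0.734, 0.679, -0.011, -0.011]
ft_force: [0.5, -0.4, 0.2]
opening: 0.549
t 13.95 pos [ 0.4468 -0.0203  0.193 ] yang -0.078 open 0.549 F [ 0.5206 -0.4344  0.2138] tool z [-0.0312  0.0003 -0.9995]
tool delta [-0.0008 -0.001   0.003 ] spin 0.0015088778934909397
```

```bash
python3 -m crank '[0.5,0,0,0.003,0,0.4,0,0,0,0,0.3,0,0,0,0,0.25,0,0,0,0,0.2,0,0,0,0,0,0,0,0,0,0,0,0,0,0,0,0,0,0,0]'; python3 d.py 0.4456 -0.021 0.19 -0.08
```

```text
time: 14.95
position: [0.445, -0.0202, 0.1913]
orientation: [0.734, 0.679, -0.013, -0.012]
ft_force: [0.7, -0.1, -0.9]
opening: 0.166
t 14.95 pos [ 0.445  -0.0202  0.1913] yang -0.078 open 0.166 F [ 0.7186 -0.1266 -0.9239] tool z [-0.0353  0.0002 -0.9994]
tool delta [-0.0008  0.0008  0.0013] spin 0.0020510378236736487
```

The opening of 14 mm matches the bar (same 1–2 mm under-reading as on the plug). I compute the arc increments in tool axes.

```bash
cat > arc.py <<'E'
import sys
from h import *
P0=np.array([.445,-.0202,.1913]);yaw=-.08;u=np.array([np.cos(yaw),np.sin(yaw),0])
def tcp(d):
    t=np.radians(d);c,s=np.cos(t),np.sin(t)
    return P0+u*(-.331*c+.016*s+.331)+np.array([0,0,.331*s+.016*c-.016])
s=r.get_state();q=R.from_quat(s["orientation"]);p=s["position"]
# angle now from measured height
from scipy.optimize import brentq
now=brentq(lambda d:tcp(d)[2]-p[2],-5,60)
print("pos",p,"F",s["ft_force"],"T",s["ft_torque"],"open %.3f"%s["opening"],"toolz",q.as_matrix()[:,2],"angle %.2f"%now,"err",p-tcp(now))
for d in map(float,sys.argv[1:]):print(d,q.inv().apply(tcp(d)-p)*1000);
E
python3 arc.py 1 3 5 7.5 10 12.5 15 17.5 20 22.5 25
```

```text
pos [ 0.445  -0.0202  0.1913] F [ 0.7186 -0.1266 -0.9239] T [0.0269 0.0038 0.1042] open 0.166 toolz [-0.0353  0.0002 -0.9994] angle 0.00 err [-0.  0. -0.]
1.0 [-0.0406  0.1732 -5.768 ]
3.0 [ -0.0717   0.7276 -17.3216]
5.0 [ -0.1035   1.6849 -28.8489]
7.5 [ -0.1444   3.4462 -43.1994]
10.0 [ -0.1862   5.8319 -57.4595]
12.5 [ -0.2291   8.8373 -71.602 ]
15.0 [ -0.2728  12.4567 -85.5999]
17.5 [ -0.3173  16.6832 -99.4265]
20.0 [  -0.3626   21.5089 -113.0557]
22.5 [  -0.4085   26.9244 -126.4614]
25.0 [  -0.4549   32.9195 -139.6181]
```

```bash
python3 -m crank '[0,0,0.0002,-0.006,0,0,0,0.0005,-0.0115,0,0,0,0.001,-0.0115,0,0,0,0.001,-0.008,0]'; python3 arc.py 7.5 10 12.5 15 17.5
```

```text
time: 15.45
position: [0.4489, -0.0204, 0.2299]
orientation: [0.734, 0.679, -0.014, -0.013]
ft_force: [1.6, 0.2, -6.2]
opening: 0.164
pos [ 0.4489 -0.0204  0.2299] F [ 1.573   0.2443 -6.185 ] T [-0.012   0.2561  0.1074] open 0.164 toolz [-0.0373  0.0004 -0.9993] angle 6.72 err [-0.0002  0.0001  0.    ]
7.5 [-0.1073  0.8446 -4.4537]
10.0 [ -0.1493   3.2016 -18.7185]
12.5 [ -0.1924   6.1785 -32.867 ]
15.0 [ -0.2363   9.7698 -46.8721]
17.5 [ -0.2811  13.9686 -60.7072]
```

```bash
python3 -m crank '[0,0,0.0016,-0.01,0,0,0,0.0019,-0.01,0,0,0,0.0022,-0.01,0,0,0,0.0026,-0.01,0,0,0,0.0028,-0.01,0]'; python3 arc.py 20 22.5 24 25
```

```text
time: 16.08
position: [0.4618, -0.0213, 0.2828]
orientation: [0.734, 0.679, -0.014, -0.014]
ft_force: [-1.2, -0.9, -4.9]
opening: 0.165
pos [ 0.4618 -0.0213  0.2828] F [-1.2223 -0.9395 -4.8767] T [0.0029 0.5437 0.1318] open 0.165 toolz [-0.0399  0.0005 -0.9992] angle 16.16 err [-0.0006  0.0003  0.    ]
20.0 [ -0.3235   7.72   -21.0629]
22.5 [ -0.3709  13.0739 -34.4933]
24.0 [ -0.3996  16.5657 -42.4349]
25.0 [ -0.4188  19.0086 -47.6774]
```

```bash
python3 -m crank '[0,0,0.0038,-0.01,0,0,0,0.0038,-0.01,0,0,0,0.0042,-0.01,0,0,0,0.0043,-0.0095,0,0,0,0,0,0]'; python3 arc.py 25
```

```text
time: 16.7
position: [0.479, -0.0225, 0.3253]
orientation: [0.734, 0.679, -0.016, -0.015]
ft_force: [-1.4, 0.2, -3.8]
opening: 0.168
pos [ 0.479  -0.0225  0.3253] F [-1.4343  0.2217 -3.7513] T [0.0119 0.5524 0.1462] open 0.168 toolz [-0.0447  0.0008 -0.999 ] angle 24.15 err [-0.0014  0.0005  0.    ]
25.0 [-0.4473  3.4947 -4.551 ]
```

```bash
python3 -m crank '[0,0,0.003,-0.0045,0,0,0,0,0,0,0,0,0,0,0]'; python3 arc.py 25
python3 - <<'E'
from h import *
s=r.capture("side")[:,:,::-1]
cv2.imwrite("pics/s6.png",s);cv2.imwrite("pics/s6c.png",cv2.resize(s[110:310,210:460],None,fx=3.2,fy=3))
cv2.imwrite("pics/t6.png",r.capture("top")[:,:,::-1])
E
```

```text
time: 17.08
position: [0.4812, -0.0227, 0.3298]
orientation: [0.734, 0.679, -0.017, -0.017]
ft_force: [-2.8, 0.1, -1.7]
opening: 0.164
pos [ 0.4812 -0.0227  0.3298] F [-2.8262  0.0505 -1.669 ] T [-0.0381  0.4761  0.1465] open 0.164 toolz [-0.0477  0.001  -0.9989] angle 25.03 err [-0.0015  0.0006 -0.    ]
25.0 [-0.4551  1.4546  0.0645]
```

View pics/s6c.png

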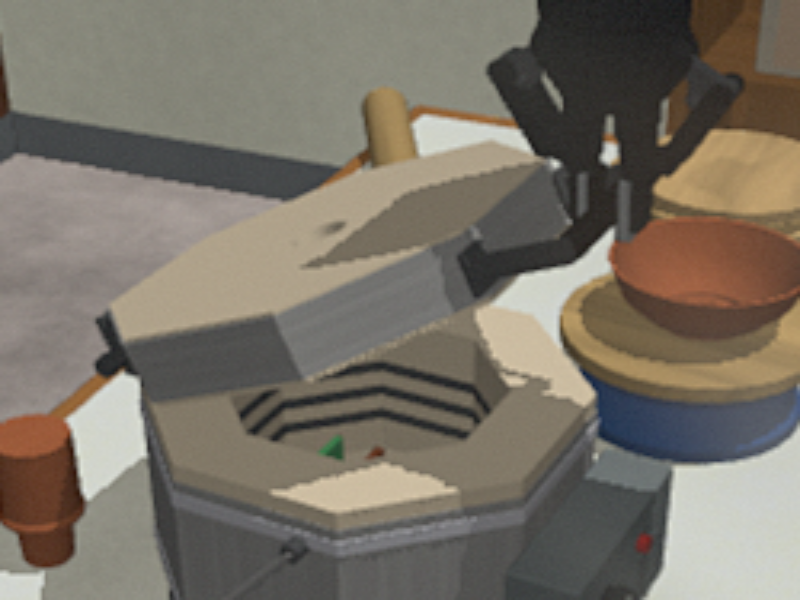

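The lid is up with the bar between the pads (600,215). I check the angle against lid corners: crop (275,318), (475,232), (490,143), hole (333,227).

Run:
```python
from h import *
from scipy.optimize import least_squares
M=np.array([(275,318),(475,232),(110,308),(490,143),(333,227),(300,378)])/[3.2,3]+[210,110]-.33
Rr=.13/np.cos(np.pi/8)
a=np.pi/8-np.arange(8)*np.pi/4+np.pi/4
L=np.c_[Rr*np.cos(a),Rr*np.sin(a),0*a+.21]
L=np.vstack([L,[0,0,.21]]);L=np.vstack([L,L[7]-[0,0,.045]])
def W(t,k=(.63,-.0348),yaw=-.08):
    d=L-[.146,0,.172];c,s=np.cos(t),np.sin(t)
    X=np.c_[d[:,0]*c+d[:,2]*s,d[:,1],-d[:,0]*s+d[:,2]*c]+[.146,0,.172]
    return R.from_euler("z",yaw).apply(X)+[k[0],k[1],0]
for t in(23,25,27):print(t,proj("side",W(np.radians(t))))
print("M",M)
```

```text
23 [[248.2159 223.1864]
 [243.8133 210.0842]
 [274.9654 187.7546]
 [321.9879 167.5415]
 [364.9956 157.7839]
 [382.1583 164.9907]
 [355.1329 189.2374]
 [295.1992 215.4254]
 [310.3139 188.4084]
 [305.3748 239.6687]]
25 [[246.9161 221.6587]
 [243.2157 209.9281]
 [274.3928 187.622 ]
 [320.9257 166.2612]
 [363.224  154.6674]
 [379.7271 160.1838]
 [352.4091 184.0612]
 [292.917  211.7203]
 [308.7304 186.0548]
 [303.8771 235.9562]]
27 [[245.5824 220.1633]
 [242.6221 209.795 ]
 [273.8233 187.5113]
 [319.8302 165.012 ]
 [361.3544 151.5921]
 [377.1342 155.4195]
 [349.5144 178.9237]
 [290.5269 208.0528]
 [307.081  183.738 ]
 [302.2571 232.239 ]]
M [[295.6075 215.67  ]
 [358.1075 187.0033]
 [244.045  212.3367]
 [362.795  157.3367]
 [313.7325 185.3367]
 [303.42   235.67  ]]
```

The corners suggest about 24–25°. The kinematics give 25.0° from height and about 24.5° from the horizontal, so the bar may have crept slightly in the pads. I get a sharper estimate by aligning the model's edges to both side pictures (shut and now).

```bash
cat > ang.py <<'E'
import sys
from h import *
from scipy.optimize import minimize
from scipy.ndimage import map_coordinates
Rr=.13/np.cos(np.pi/8);a=np.pi/8-np.arange(8)*np.pi/4+np.pi/4
T=np.c_[Rr*np.cos(a),Rr*np.sin(a),0*a+.21];B=T-[0,0,.045]
def seg(p,q):return p+(q-p)*np.linspace(.06,.94,60)[:,None]
E_=np.vstack([seg(T[7],T[6]),seg(T[0],T[7]),seg(T[1],T[0]),seg(T[7],B[7]),seg(T[2],T[3]),seg(T[3],T[4])])
def W(t,k,yaw):
    d=E_-[.146,0,.172];c,s=np.cos(t),np.sin(t)
    X=np.c_[d[:,0]*c+d[:,2]*s,d[:,1],-d[:,0]*s+d[:,2]*c]+[.146,0,.172]
    return R.from_euler("z",yaw).apply(X)+[k[0],k[1],0]
def grad(f):
    g=cv2.GaussianBlur(cv2.cvtColor(cv2.imread(f),cv2.COLOR_BGR2GRAY).astype(np.float32),(0,0),1.2)
    m=np.hypot(cv2.Sobel(g,cv2.CV_32F,1,0),cv2.Sobel(g,cv2.CV_32F,0,1));return np.minimum(m,60)
def sc(G,t,k,yaw,o):
    p=proj("side",W(t,k,yaw))+o;return -map_coordinates(G,[p[:,1],p[:,0]],order=1).mean()
G0=grad("pics/side0.png");G1=grad(sys.argv[1])
f=lambda x:sc(G0,0,(.63,-.0348),x[2]*.01,x[:2])
best=min((minimize(f,[u,v,w],method="Nelder-Mead") for u in(0,2) for v in(0,2) for w in(-8,-6.5)),key=lambda m:m.fun)
print("shut offset px, yaw",best.x,best.fun,f([0,0,-8]))
o=best.x[:2];yw=best.x[2]*.01
th=np.arange(18,31,.25);v=[sc(G1,np.radians(t),(.63,-.0348),yw,o) for t in th]
i=int(np.argmin(v));print("best",th[i],v[i]);print([(t,round(float(x),1)) for t,x in list(zip(th,v))[max(0,i-6):i+7]])
E
python3 ang.py pics/s6.png
```

```text
shut offset px, yaw [-0.8847  0.6691 -5.8934] -52.919456481933594 -51.223106
best 23.75 -56.64191
[(np.float64(22.25), -38.7), (np.float64(22.5), -41.7), (np.float64(22.75), -45.6), (np.float64(23.0), -49.9), (np.float64(23.25), -53.9), (np.float64(23.5), -56.0), (np.float64(23.75), -56.6), (np.float64(24.0), -56.5), (np.float64(24.25), -55.7), (np.float64(24.5), -54.8), (np.float64(24.75), -53.3), (np.float64(25.0), -51.4), (np.float64(25.25), -49.6)]
```

The image fit peaks near 23.9° and the horizontal kinematics give 24.4°, so the lid is a little low. I raise it by about 0.8° and check again.

```bash
python3 -m crank '[0,0,0.0015,-0.002,0,0,0,0.0013,-0.0024,0,0,0,0,0,0,0,0,0,0,0]'; python3 arc.py 25 26
python3 - <<'E'
from h import *
cv2.imwrite("pics/s7.png",r.capture("side")[:,:,::-1])
E
python3 ang.py pics/s7.png
```

```text
time: 17.68
position: [0.4835, -0.0228, 0.3341]
orientation: [0.734, 0.679, -0.018, -0.018]
ft_force: [-4.1, -0.2, -1.1]
opening: 0.161
pos [ 0.4835 -0.0228  0.3341] F [-4.0985 -0.1938 -1.1294] T [-0.0826  0.8814  0.1193] open 0.161 toolz [-0.0504  0.0012 -0.9987] angle 25.87 err [-0.0016  0.0006  0.    ]
25.0 [-0.4747 -0.5481  4.4576]
26.0 [-0.4953  1.931  -0.7678]
shut offset px, yaw [-0.8847  0.6691 -5.8934] -52.919456481933594 -51.223106
best 24.75 -56.111633
[(np.float64(23.25), -40.2), (np.float64(23.5), -43.9), (np.float64(23.75), -48.1), (np.float64(24.0), -52.3), (np.float64(24.25), -55.1), (np.float64(24.5), -56.1), (np.float64(24.75), -56.1), (np.float64(25.0), -55.5), (np.float64(25.25), -54.6), (np.float64(25.5), -53.3), (np.float64(25.75), -51.6), (np.float64(26.0), -50.0), (np.float64(26.25), -48.2)]
```

Estimates are now: image 24.7°, horizontal kinematics about 25.3°, height 25.9°, so centred on 25°. I hold for a second to check for creep and take a last look at the whole scene.

```bash
python3 -m crank '[0,0,0,0,0,0,0,0,0,0,0,0,0,0,0,0,0,0,0,0,0,0,0,0,0,0,0,0,0,0,0,0,0,0,0,0,0,0,0,0]'; python3 arc.py
python3 - <<'E'
from h import *
s=r.capture("side")[:,:,::-1];t=r.capture("top")[:,:,::-1]
cv2.imwrite("pics/s8.png",s);cv2.imwrite("pics/f8.png",cv2.resize(np.hstack([t[100:460,20:560],s[:, 130:560][60:420]]),None,fx=.82,fy=.82))
t0=cv2.imread("pics/top0.png")
d=cv2.absdiff(t,t0).max(2)
for n,(x,y) in dict(tub=(210,200),bowl=(455,296),brush=(322,360),big=(311,162),small=(253,270)).items():print(n,np.median(d[y-15:y+15,x-15:x+15]))
E
python3 ang.py pics/s8.png
```

```text
time: 18.73
position: [0.4834, -0.0228, 0.334]
orientation: [0.734, 0.679, -0.018, -0.018]
ft_force: [-4.2, -0.6, -1.9]
opening: 0.165
pos [ 0.4834 -0.0228  0.334 ] F [-4.1742 -0.5801 -1.9481] T [-0.0332  0.8473  0.1045] open 0.165 toolz [-0.0505  0.0012 -0.9987] angle 25.85 err [-0.0015  0.0006  0.    ]
tub 6.0
bowl 6.0
brush 42.0
big 6.0
small 6.0
shut offset px, yaw [-0.8847  0.6691 -5.8934] -52.919456481933594 -51.223106
best 24.5 -56.00473
[(np.float64(23.0), -37.6), (np.float64(23.25), -40.6), (np.float64(23.5), -44.4), (np.float64(23.75), -48.5), (np.float64(24.0), -52.6), (np.float64(24.25), -55.2), (np.float64(24.5), -56.0), (np.float64(24.75), -55.9), (np.float64(25.0), -55.3), (np.float64(25.25), -54.5), (np.float64(25.5), -53.1), (np.float64(25.75), -51.3), (np.float64(26.0), -49.6)]
```

View pics/f8.png

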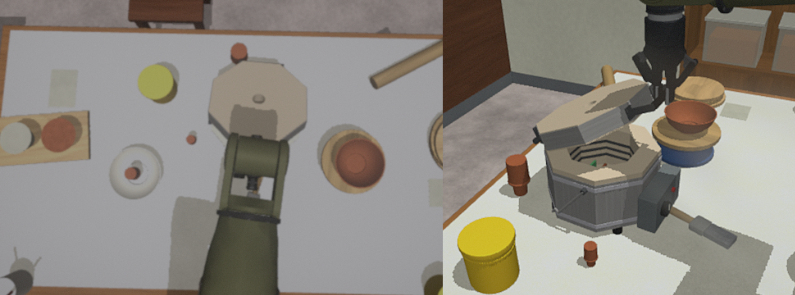

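The final view shows the lid held open by the handle (660,95), the plug upright in the dish (132,173), and the tub, bowl, wheel, brush and spare plugs where they were. The top-view difference at the brush is the arm covering it; the side view shows it unmoved. The pose is steady, so I hand in.

```bash
python3 -c "
from cell import r
print(r.close_job())"
```

```text
the job is handed in; nothing more can be done
None
```

I pulled the middle-sized plug out of the shut lid and set it upright in the dish. I let it go only after feeling light contact with the dish floor (about 5 N). I then gripped the front handle, raised the lid to about 25°, and handed the job in at about 19 s, still holding it there.

**Lid angle:** my checks disagree slightly. The picture fit gives 24.5–24.75°, the gripper's horizontal travel about 25.3°, and its height 25.9°; I think the bar crept 2–3 mm between the finger pads. The pose stayed steady over a 1 s hold, with 2–5 N at the wrist.

**Other things on the bench:** the last pictures show the plug still standing in the dish. The tub, bowl and both spare plugs show no change from the first top picture, and the wheel looks unmoved. In that view the arm hides the brush, so I judged it only by eye in the side view, where it looks unmoved.

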